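# Load a tube into the V-block sawing jig

### The arm

A 7-joint arm with a two-finger parallel gripper is mounted at the origin on a cart in front of the work surface, level with it; the furniture and walls round the work are solid. World frame = base frame: x ahead of the robot, y to its left, z up, the work surface at z = 0. Lengths are in m, angles in rad, forces in N, time in s.
With the tool pointing down it reaches from about 0.425 to 0.925 m from the base axis. Payload 6.8 kg.
Tool frame: the origin (TCP) lies on the centre line of the jaws, within the pads' length; the fingertips stand ahead of it and the grasp point (between the pads) lies 11 mm behind it (r.tcp_to_tips is the z of the fingertips in the tool frame, in m); z points along the fingers, y is the line along which they close (so a half turn about z gives the same grasp; the last joint's range is limited). The gripper opens to 85 mm and grips with 20 to 120 N. Pads are 22 mm wide; open, the fingers measure 114 mm over their backs; the gripper's body (76 mm by 85 mm) begins 54 mm behind the grasp point. The pads swing forward as they close: fully open they stand 13 mm farther back than shut.
Start: joints at [1.039, 0.477, 0.022, 1.555, -0.011, 1.109, -0.083], TCP at [0.278, -0.615, 0.239] pointing down, gripper open.
Joint ranges: [-2.96, 2.96], [-0.34, 2.1], [-1.41, 1.46], [0.24, 2.44], [-1.37, 4.51], [0.17, 1.92], [-2.96, 2.96]. Speed limits (rad/s): [2.39, 2.39, 3.14, 3.14, 3.14, 3.14, 3.14].

### API

Orientations are given as a rotation vector (axis times angle).
In Python, from bench import r, optics gives the robot as it stands.
- The arm moves only by the shell command python3 -m creep 'ROWS' [FORCE]. ROWS is a JSON object whose one key "rows" holds a list of rows, each a list of 7 numbers: the shift along the tool's x, y, z in units of 25 mm (1.0 is 25 mm), then the turn, a rotation vector about the tool's x, y, z in units of 8 degrees (1.0 is 8 degrees), then the finger opening in mm, from 0 to 85.4. A call has 1 to 10 rows; each row is the pose to reach, as a shift and turn from the pose commanded when the call began, along the tool's axes at that moment; what a row does not reach only later rows make up. A row lasts 1/8 s, in which the tool goes at most 62.5 mm and 10.7 degrees, less where a joint would pass 70% of its speed; a pose out of reach is approached as far as the arm can. A call with a gripper value outside its range is refused whole. The fingers move at their own pace and stop on an object; FORCE is the grip in N (left out, the last holds). Time passes only in rows, so rows that repeat a pose let the fingers close. It gives the time, the measured TCP pose, the force, the opening and the grip force at its end, in the units of the state.
- r.get_obs(): the state, without advancing time (a new reading comes with each control period).
- optics.grab_frame(name): name is "side" or "top" or "wrist"; returns a dict with "color" (400x640x3 uint8, blue, green, red), "K" (3x3 intrinsics, pixels), "R" (3x3) and "t" (3): a world point X has camera coordinates R X + t. Camera axes: x right, y down, z forward; pixel columns grow to the right and rows downward; lengths in m; the calibration is good to about 2 mm. A picture is of the moment at which its call begins. There is no depth.
- r.hand_in(): hands the job in; it is judged then, once.
The state is a dict: "clock": time; "joints": joint angles; "qvel": joint speeds; "tau": joint torques, N m; "tcp_pos": TCP position; "orientation": TCP orientation; "contact_force": force on the tool from outside, world axes, zero at the start; "moment": the same for the moment, N m; "grip_width": finger opening in m; "gripper_force": force on a finger pad.
Only numpy, scipy, OpenCV 4.12 (cv2) and the standard library are available. Lean on these libraries where they do the work, as an engineer would, in place of code of your own. Each camera call takes 0.05 s, during which the arm holds its last target. There are 200 camera calls.

### The job

Take the brass tube out of the wooden rack, lay it in the V-groove of the sawing jig, and push it along the groove, under the spring shoe, until you feel its end bear against the gauge stop; press it there lightly for a moment, but gently enough that the stop, which is only held by friction, is not pushed out of its setting. Then press the red-tipped clamp lever all the way down so that its pad holds the tube, and let go. Leave the steel tube, the wax block and the brass gauge where they are.

Things in the scene. Friction and masses are not known exactly. Their poses are not given: they have to be found in the camera images.
- brass_tube: the yellow brass tube to load: round, 18 mm outside diameter, 110 mm long, 75 g, both ends alike. Origin at its middle on its axis; x runs along the tube (either end may be taken as the front).
- steel_tube: bystander: a grey steel tube of the same size in the other groove of the rack. Origin at its middle on its axis, x along it.
- tube_rack: dark wooden rack, fixed, 104 x 112 mm, 24 mm high: an 8 mm base with V-notched bars at its two ends that carry two tubes along its x axis, at y = +28 and -28 mm. Origin under its centre. Tube axes lie 28.7 mm above the origin; between the bars (from x = -28 to +28 mm) a tube is free all round, 20 mm above the base, for fingers to reach past it.
- jig: grey steel V-block sawing jig, fixed, 80 mm wide. Origin on the worktop, x along the groove towards the stop, z up. Block 52 mm wide, top at z = 38 mm, from x = -137 (open end) to +58 mm; the 90 degree groove at y = 0 is 16 mm wide, 8 mm deep. A tube in it has its axis at z = 42.7, its top at z = 51.7 mm. A finger gap cut across the block from x = -101 to -55 mm has its floor at z = 24 mm.
- groove_way_in (a point): on the axis of a tube lying in the groove, 78 mm behind the jig's origin, in the middle of the finger gap (frame as the jig's): a tube laid with its middle here rests in the groove on both sides of the gap, its front end 8 mm behind the clamp, with nothing above it.
- shoe_nose (a point): spring shoe, 44 mm ahead of the jig's origin, at the height of the tube's top (z = 51.7 mm): a round brass nose in a bridge 20 mm wide along x, 101 mm high. The tube's end lifts it 0.8 mm, beginning about 5 mm before this point; it then presses on the tube. Pushing the tube under it takes 3 to 12 N, differing from run to run, and up to 16 N where the end lifts it.
- gauge_stop: length stop beyond the block's end: upright steel plate on a slide with a brass thumb screw. Origin at the middle of the face that the tube's end meets, on the tube's axis; x as the jig's x, away from the tube. It stands 61 to 75 mm ahead of the jig's origin, held by friction only: it slips away if the tube presses on it with more than about 6 N (besides the drag under the shoe).
- clamp_lever (a joint): angle of the clamp lever, rad: 0 = all the way down (level, against its rest), 1.3 = fully raised. It is stiff and stays where it is left; pressing its tip down takes about 5 N on the way and 8 to 10 N over the last 0.1 rad, where its sprung pad meets the tube.
- lever_pivot (a point): pivot axis of the clamp lever (parallel to the jig's x), at x = -8, y = -31, z = 60 mm of the jig; frame as the jig's. From it the lever rises and closes over the groove towards the jig's +y. The bar is 12 mm wide, 6 mm thick, centred on the pivot axis; its red end, 34 to 56 mm from the pivot, is 14 mm wide and 9 mm thick.
- lever_tip (a point): middle of the upper (outer) face of the lever's red end, 50 mm from the pivot axis along the lever and 4.5 mm off its centre line; its frame turns with the lever.
- clamp_pad: black rubber pad of the clamp, 11 mm across, on a spring of 2 N/mm under the lever, 31 mm from the pivot; it meets the tube at about 0.06 rad and is pressed in 2 mm when the lever is down. Origin at the middle of its lower face.
- wax_block: bystander: yellow block of beeswax, 30 x 46 x 19 mm, origin under its centre.
- brass_gauge: bystander: small brass slide gauge, 46 x 105 x 12 mm, lying flat, origin under its centre.
Things that resemble listed ones, but are neither listed nor needed, are in the scene too. Of the things like the brass_tube, leave any that is purple; of the rest the larger one is meant.

How it is judged:
By the outcome, as a careful person would: the job done as asked, in the order asked, and still so for the second after the job is handed in, with the robot touching nothing.
It also fails if it takes over 64 s, if anything falls off the work surface, if the arm or the gripper's body presses on something with over 40 N, if the wrist force passes 120 N, or if a joint passes its speed limit or range.

## Working session

There is one attempt and no reset: what is moved stays moved. The work goes in short steps, Python scripts to look and compute and a shell command to move; the robot and the scene stay as the last step left them, time stands still between calls to the robot, and variables do not carry over. Pictures are saved under pics/ and viewed, at most 10 in all, crops included, and the job is handed in when it is done.

```bash
ls; mkdir -p pics; python3 - <<'E'
from bench import r, optics
import cv2,pickle
d={}
for n in ("top","side"):
    f=optics.grab_frame(n); d[n]=f; cv2.imwrite(f"pics/{n}0.png",f["color"])
    print(n,f["K"].tolist(),f["R"].tolist(),f["t"].tolist())
pickle.dump(d,open("f0.pkl","wb"))
o=r.get_obs();print(o["clock"],o["tcp_pos"],o["orientation"],r.tcp_to_tips)
E
```

```text
pics
top [[369.88197557971074, 0.0, 317.08099469925065], [0.0, 369.88197557971074, 197.36695797808568], [0.0, 0.0, 1.0]] [[-0.02781832847638578, -0.9995485403166663, -0.011351482352597874], [-0.9972355729796022, 0.028533112098384814, -0.06860811539479122], [0.06890103471519048, 0.009411538917862679, -0.9975791048084224]] [-0.07953879181953773, 0.5573330438512037, 1.1081661943088967]
side [[367.9471664778713, 0.0, 316.21449031475436], [0.0, 367.9471664778713, 198.10185259584057], [0.0, 0.0, 1.0]] [[0.9980351277532094, -0.060000000317281664, -0.018052250069213436], [-0.042630555164563357, -0.4391044722775088, -0.8974240347752293], [0.045918618631186334, 0.8964302886381167, -0.44079952140988876]] [-0.5679652812859843, 0.0480714659580477, 1.028812484113532]
0.1 [ 0.27736524 -0.61484529  0.23844192] [-3.06981761e+00 -6.60512726e-01  7.71932473e-04] 0.008
```

View pics/top0.png

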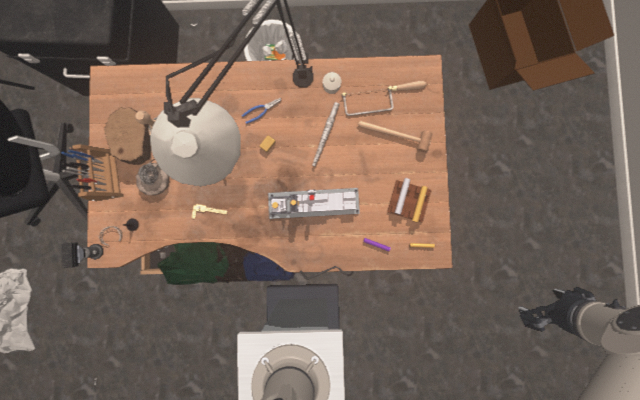

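View pics/side0.png

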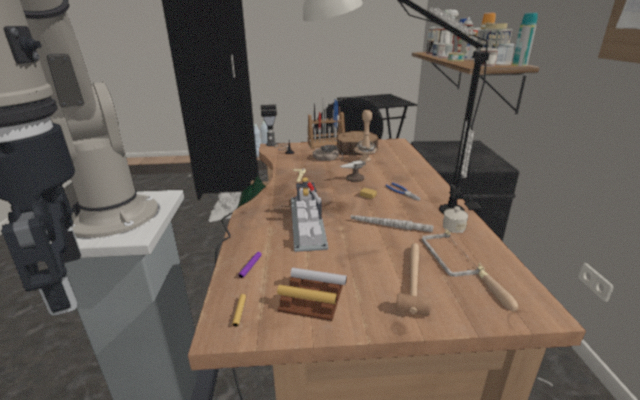

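The top view shows the jig at about (313,203), with its stop end to the left. The rack is at (410,202), with the brass tube at (420,204) and the steel tube at (402,197). The purple tube (376,245) and the small yellow tube (422,246) are decoys. The side view confirms that the brass tube is in the rack at about (306,295).

```bash
cat > h.py <<'E'
import numpy as np, cv2
from scipy.spatial.transform import Rotation as Rn
from bench import r, optics
def ray(f,uv,z):
    """world point on plane z seen at pixel uv"""
    R,t=np.array(f["R"]),np.array(f["t"]); C=-R.T@t
    d=R.T@np.linalg.inv(f["K"])@np.array([uv[0],uv[1],1.0])
    return C+d*(z-C[2])/d[2]
def proj(f,X):
    p=np.array(f["K"])@(np.array(f["R"])@np.asarray(X)+np.array(f["t"])); return p[:2]/p[2]
def blobs(f,lo,hi,amin=30):
    m=cv2.inRange(cv2.cvtColor(f["color"],cv2.COLOR_BGR2HSV),np.array(lo),np.array(hi))
    cs,_=cv2.findContours(m,cv2.RETR_EXTERNAL,cv2.CHAIN_APPROX_NONE)
    return [(cv2.contourArea(c),cv2.minAreaRect(c),c) for c in cs if cv2.contourArea(c)>amin]
def move(p,rotm):
    """rows for shift/turn from the present pose to TCP p, rotation rotm (3x3)"""
    o=r.get_obs(); R0=Rn.from_rotvec(o["orientation"])
    s=R0.inv().apply(np.asarray(p)-o["tcp_pos"])/.025
    w=(R0.inv()*Rn.from_matrix(rotm)).as_rotvec(degrees=True)/8
    return s.round(3),w.round(3)
def down(yaw):
    """tool down, closing line y at yaw (world angle)"""
    y=np.array([np.cos(yaw),np.sin(yaw),0]);z=np.array([0,0,-1.]);return np.c_[np.cross(y,z),y,z]
E
python3 - <<'E'
import pickle
from h import *
d=pickle.load(open("f0.pkl","rb"))
f=d["top"]
for a,b,c in blobs(f,(20,130,120),(32,255,255)):
    bx=cv2.boxPoints(b); 
    print("yellow",a,np.round(b[0],1),np.round(b[1],1),b[2],ray(f,b[0],.033).round(3), [ray(f,q,.033).round(3)[:2].tolist() for q in bx])
for q,z in (((275,193.5),0.03),((357,191),.0),((357,214),0.),((269,217),0.)): print(q,ray(f,q,z).round(3))
c=cv2.resize(f["color"][175:260,255:440],None,fx=4.3,fy=4.3,interpolation=cv2.INTER_CUBIC);cv2.imwrite("pics/c1.png",c)
print(r.get_obs()["joints"])
E
```

```text
(275, 193.5) [0.569 0.031 0.03 ]
(357, 191) [ 0.572 -0.219  0.   ]
(357, 214) [ 0.501 -0.217  0.   ]
(269, 217) [0.5   0.055 0.   ]
[ 1.03888731  0.47772859  0.0223386   1.55628974 -0.01144696  1.10929957
 -0.08309207]
```

View pics/c1.png

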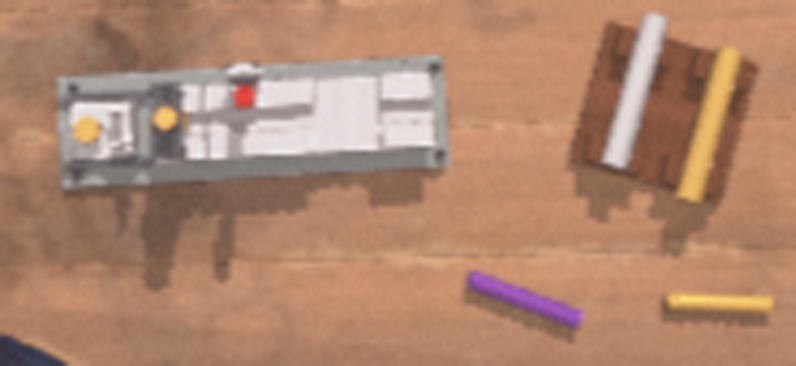

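The crop shows the brass tube's ends at (424.8,186.6) and (415.9,221.0) px, and the jig with its raised red lever tip at (311.5,197.6).

```bash
python3 - <<'E'
import pickle
from h import *
d=pickle.load(open("f0.pkl","rb")); f=d["top"]
P=lambda x,y,z: ray(f,(255+x/4.3-.4,175+y/4.3-.4),z)
a,b=P(730,50,.035),P(692,198,.035); u=b-a; th=np.arctan2(u[1],u[0])
print("tube",a,b,(a+b)/2,np.linalg.norm(u),np.degrees(th))
j=[P(*q,.0) for q in((60,78),(440,57),(448,165),(65,188))]
print(np.round(j,3).tolist()); v=(j[0]-j[1]+j[3]-j[2]);print("jig yaw",np.degrees(np.arctan2(v[1],v[0])))
m=(a+b)/2; 
R=Rn.from_rotvec(r.get_obs()["orientation"]).as_matrix();print(R.round(3))
for k in(90,-90):print(move([m[0],m[1],.19],down(th+np.radians(k))))
E
```

```text
tube [ 0.57800714 -0.41791741  0.035     ] [ 0.47582917 -0.38676552  0.035     ] [ 0.52691815 -0.40234147  0.035     ] 0.10682124974073226 163.04464755679868
[[0.575, 0.055, 0.0], [0.582, -0.219, 0.0], [0.504, -0.222, 0.0], [0.495, 0.053, 0.0]]
jig yaw 91.67475365445542
[[ 0.912  0.411 -0.001]
 [ 0.411 -0.912  0.001]
 [-0.    -0.002 -1.   ]]
(array([12.595, -3.639,  1.941]), array([-1.000e-02,  5.000e-03,  5.155e+00]))
(array([12.595, -3.639,  1.941]), array([-7.0000e-03, -1.3000e-02, -1.7345e+01]))
```

```bash
python3 -m creep '{"rows":[[2.4,-0.7,0.3,0,0,1,45],[4.8,-1.4,0.7,0,0,2,45],[7.2,-2.1,1.1,0,0,3,45],[9.6,-2.8,1.5,0,0,4.2,45],[11.5,-3.3,1.8,0,0,5.15,45],[12.6,-3.64,1.94,0,0,5.15,45],[12.6,-3.64,1.94,0,0,5.15,45],[12.6,-3.64,1.94,0,0,5.15,45]]}' 40
python3 - <<'E'
from h import *
f=optics.grab_frame("wrist");cv2.imwrite("pics/w1.png",f["color"])
import pickle;pickle.dump(f,open("w1.pkl","wb"))
print(f["R"].round(3).tolist(),(-f["R"].T@f["t"]).round(3),f["K"][0,0])
E
```

```text
clock: 1.1
tcp_pos: [0.5261, -0.4039, 0.1906]
orientation: [3.106, -0.464, -0.002]
contact_force: [-1.1, -0.1, 0.9]
grip_width: 0.0449
gripper_force: 0.0
[[-0.292, -0.956, 0.002], [-0.922, 0.282, 0.265], [-0.254, 0.076, -0.964]] [ 0.59  -0.424  0.324] 276.10818432667287
```

View pics/w1.png

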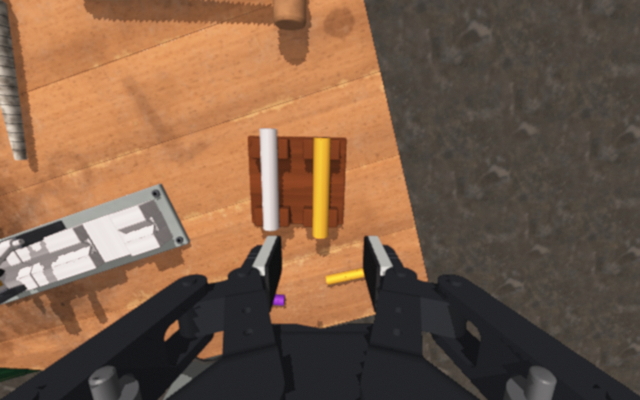

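The wrist view shows the brass tube from (321,138) to (320,239), centred between the fingers and nearly straight up the image.

```bash
python3 - <<'E'
import pickle
from h import *
f=pickle.load(open("w1.pkl","rb"))
for a,b,c in blobs(f,(18,150,120),(32,255,255),300):
    c=c.reshape(-1,2).astype(float); print(a,np.round(b[0],1),b[1],b[2])
    if 300<b[0][0]<340 and b[0][1]<250:
        vx,vy,x0,y0=cv2.fitLine(c.astype(np.float32),cv2.DIST_L2,0,.01,.01).ravel()
        s=(c-[x0,y0])@[vx,vy]; e=[np.array([x0,y0])+k*np.array([vx,vy]) for k in(s.min(),s.max()+1)]
        A,B=ray(f,e[0],.0287),ray(f,e[1],.0287); top=ray(f,b[0],.034)
        th=np.arctan2(*(B-A)[1::-1]); print(e,A,B,(A+B)/2,np.linalg.norm(A-B),np.degrees(th))
        m=(A+B)/2; print(move([m[0],m[1],.021],down(th+np.pi/2)),move([m[0],m[1],.021],down(th-np.pi/2)))
E
```

```text
1408.0 [321. 188.] (100.0, 16.0) 90.0
[array([319.59404975, 238.04774094]), array([321.45601382, 136.8793926 ])] [ 0.47181597 -0.38537297  0.0287    ] [ 0.57962839 -0.42063232  0.0287    ] [ 0.52572218 -0.40300265  0.0287    ] 0.11343165355999286 -18.10999333646928
(array([-0.015, -0.061,  6.792]), array([-6.0000e-03,  1.1000e-02, -2.2368e+01])) (array([-0.015, -0.061,  6.792]), array([0.007, 0.004, 0.132]))
```

```bash
python3 -m creep '{"rows":[[0,-0.06,2,0,0,0.13,45],[0,-0.06,4,0,0,0.13,45],[0,-0.06,5.8,0,0,0.13,45],[0,-0.06,6.5,0,0,0.13,45],[0,-0.06,6.75,0,0,0.13,45],[0,-0.06,6.75,0,0,0.13,45],[0,-0.06,6.75,0,0,0.13,10],[0,-0.06,6.75,0,0,0.13,10],[0,-0.06,6.75,0,0,0.13,10],[0,-0.06,6.75,0,0,0.13,10]]}' 40
python3 -m creep '{"rows":[[0,0,0,0,0,0,10],[0,0,-0.5,0,0,0,10],[0,0,-2,0,0,0,10],[0,0,-4,0,0,0,10],[0,0,-4.8,0,0,0,10],[0,0,-4.8,0,0,0,10]]}'
```

```text
clock: 2.4
tcp_pos: [0.5284, -0.4031, 0.0238]
orientation: [3.101, -0.491, 0.004]
contact_force: [-2.1, -2.0, 6.4]
grip_width: 0.0167
gripper_force: 40.3
clock: 3.15
tcp_pos: [0.5286, -0.4015, 0.1436]
orientation: [3.102, -0.49, 0.004]
contact_force: [-0.0, 0.3, -1.1]
grip_width: 0.0166
gripper_force: 39.8
```

```bash
python3 -m creep '{"rows":[[-0.6,-1,-1.5,0,0,1,10],[-1.3,-2.2,-3,0,0,2.2,10],[-2.2,-3.7,-4.26,0,0,3.5,10],[-3.1,-5.2,-4.26,0,0,4.8,10],[-4,-6.7,-4.26,0,0,6.1,10],[-4.9,-8.2,-4.26,0,0,7.4,10],[-5.46,-9.22,-4.26,0,0,8.78,10],[-5.46,-9.22,-4.26,0,0,8.78,10],[-5.46,-9.22,-4.26,0,0,8.78,10],[-5.46,-9.22,-4.26,0,0,8.78,10]]}'
python3 - <<'E'
from h import *
f=optics.grab_frame("wrist");cv2.imwrite("pics/w2.png",f["color"])
import pickle;pickle.dump(f,open("w2.pkl","wb"))
print(r.get_obs()["joints"])
E
```

```text
clock: 4.4
tcp_pos: [0.4687, -0.1411, 0.248]
orientation: [2.255, -2.186, -0.001]
contact_force: [-0.2, -0.3, 0.3]
grip_width: 0.0166
gripper_force: 39.7
[-0.05518831  0.15824366  0.24665882  1.99066339 -0.04528567  0.99853397
 -2.89786327]
```

View pics/w2.png

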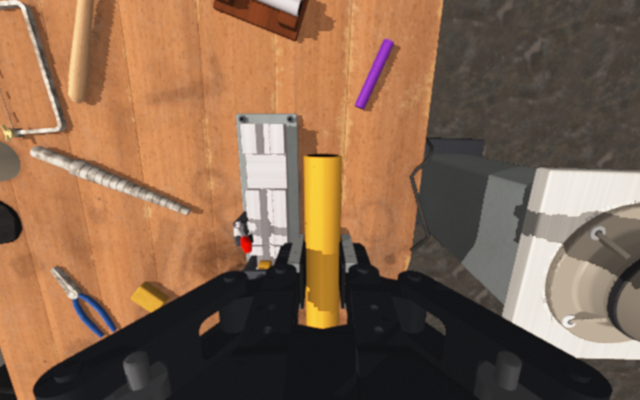

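The wrist view shows the jig running up the image. Its open end is at about row 120 (columns 238–298), the finger gap at rows 155–188 and the lever's red tip at (246,244). The tube is held at columns 303–342.

```bash
python3 - <<'E'
import pickle
from h import *
f=pickle.load(open("w2.pkl","rb"))
c=cv2.resize(f["color"][108:218,225:315],None,fx=5.4,fy=5.4,interpolation=cv2.INTER_CUBIC)
for k in range(0,110,10): cv2.putText(c,str(108+k),(0,int(5.4*k)+5),0,.35,(0,0,255),1)
for k in range(0,90,10): cv2.putText(c,str(225+k),(int(5.4*k),8),0,.3,(255,0,0),1)
cv2.imwrite("pics/c2.png",c)
g=cv2.cvtColor(f["color"],cv2.COLOR_BGR2GRAY)
for v in(132,145,200,210): print(v,g[v,232:304].tolist())
for u in(252,278):print(u,g[112:205,u].tolist())
E
```

```text
132 [150, 154, 155, 152, 151, 157, 164, 167, 185, 212, 225, 229, 232, 234, 236, 235, 234, 233, 231, 229, 228, 228, 215, 181, 150, 140, 142, 143, 141, 139, 152, 198, 230, 233, 233, 230, 216, 210, 223, 229, 231, 234, 236, 236, 234, 234, 232, 230, 229, 230, 218, 171, 110, 92, 100, 110, 114, 112, 113, 114, 115, 114, 114, 112, 102, 93, 87, 89, 90, 91, 90, 91]
145 [150, 152, 156, 158, 154, 153, 158, 164, 167, 187, 213, 225, 228, 231, 233, 234, 234, 232, 232, 230, 227, 227, 227, 213, 176, 147, 139, 141, 141, 140, 139, 152, 197, 228, 232, 232, 230, 223, 220, 224, 228, 231, 234, 235, 234, 233, 231, 229, 227, 229, 227, 197, 131, 97, 98, 106, 111, 111, 112, 112, 113, 114, 115, 114, 109, 95, 86, 91, 94, 93, 92, 91]
200 [141, 138, 135, 133, 135, 138, 139, 139, 134, 134, 149, 162, 168, 186, 212, 225, 228, 228, 230, 231, 232, 230, 226, 225, 226, 227, 218, 189, 157, 142, 143, 144, 142, 139, 149, 196, 230, 233, 231, 217, 198, 208, 225, 228, 230, 231, 232, 231, 227, 226, 225, 228, 227, 193, 125, 95, 100, 108, 110, 111, 112, 113, 112, 112, 112, 106, 93, 84, 84, 86, 85, 97]
210 [152, 154, 150, 144, 145,
[... 568 characters left out ...]
 229, 227, 224, 225, 227, 229, 229, 230, 230, 231, 231, 230, 228, 227, 227, 226, 227, 226, 227, 228, 229, 229, 228, 227, 227, 227, 227, 228, 213, 164, 137, 190, 225, 231, 232, 231, 231, 231, 231, 231, 231, 232, 232, 231, 231, 231]
278 [162, 152, 153, 165, 168, 170, 170, 168, 169, 169, 169, 180, 216, 232, 233, 233, 232, 233, 232, 232, 232, 232, 232, 232, 232, 232, 232, 231, 231, 231, 231, 231, 231, 231, 231, 231, 231, 231, 231, 231, 228, 200, 181, 209, 227, 228, 228, 228, 228, 225, 225, 228, 230, 228, 229, 231, 231, 231, 231, 229, 227, 227, 226, 227, 226, 225, 226, 228, 228, 227, 227, 227, 226, 226, 227, 211, 163, 138, 189, 226, 232, 232, 232, 232, 232, 231, 232, 232, 232, 232, 232, 231, 231]
```

View pics/c2.png

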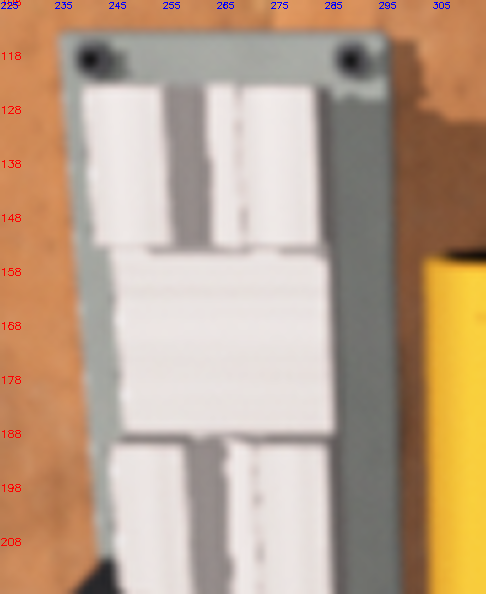

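The crop shows the block's end edge at row 123.8 and the gap edges at rows 153.5 and 190.2. The groove lies between columns 255 and 269 at row 132, and between 260 and 273 at row 210.

```bash
cat > jig.py <<'E'
import pickle
from h import *
f=pickle.load(open("w2.pkl","rb"))
V=(132,145,200,210)
L=[ray(f,(u,v),.038)[:2] for u,v in zip((240.5,241.5,245.4,246),V)]
Rr=[ray(f,(u,v),.038)[:2] for u,v in zip((283.1,283.5,285.4,285.7),V)]
G1=[ray(f,(u,v),.038)[:2] for u,v in zip((255.2,256.1,259.5,260.2),V)]
G2=[ray(f,(u,v),.038)[:2] for u,v in zip((268.7,269.8,272,273),V)]
mid=(np.array(L)+Rr)/2; gm=(np.array(G1)+G2)/2
def line(p):
    vx,vy,x,y=cv2.fitLine(np.float32(p),cv2.DIST_L2,0,1e-3,1e-3).ravel(); s=np.sign(vy); return np.array([vx,vy])*s,np.array([x,y])
u1,p1=line(mid);u2,p2=line(gm);u=(u1+u2);u/=np.linalg.norm(u)
n=np.array([-u[1],u[0]]); p=(p1+p2)/2
o=[]
for v,xj in((123.8,-.137),(153.5,-.101),(190.2,-.055)):
    q=ray(f,(265,v),.038)[:2]; o.append((q-p)@u-xj)
O=p+u*np.mean(o); yaw=np.arctan2(u[1],u[0])
def J(x,y=0.): return O+u*x+n*y      # jig x,y -> world
def T(x,y,z,tool,tilt=0.):
    """rows to put the TCP at jig point, tool x along jig +x (tool=1) or -x (-1); tilt>0 leans the body to jig -x, deg"""
    w=down(yaw-np.pi/2 if tool>0 else yaw+np.pi/2)
    ax=np.array([n[0],n[1],0])
    return move([*J(x,y),z],Rn.from_rotvec(-np.radians(tilt)*ax).as_matrix()@w)
E
python3 - <<'E'
from jig import *
print("widths",[np.linalg.norm(a-b).round(4) for a,b in zip(L,Rr)],[np.linalg.norm(a-b).round(4) for a,b in zip(G1,G2)])
print("yaw",[np.degrees(np.arctan2(*w[::-1])) for w in(u1,u2)],"perp",(p1-p2)@n,"o",np.round(o,4),"O",O)
o=r.get_obs();print(Rn.from_rotvec(o["orientation"]).as_matrix()[:,0])
for t in(1,-1):print(T(-.078,0,.09,t),T(-.078,0,.038,t))
a=[b for b in blobs(f,(18,150,120),(32,255,255),300)]
c=cv2.inRange(cv2.cvtColor(f["color"],cv2.COLOR_BGR2HSV),np.array((18,150,90)),np.array((32,255,255)))
for v in(160,170,190,210,225): x=np.flatnonzero(c[v,295:350])+295;print(v,x.min(),x.max())
E
```

```text
widths [np.float64(0.0514), np.float64(0.0513), np.float64(0.0515), np.float64(0.0516)] [np.float64(0.0163), np.float64(0.0167), np.float64(0.0161), np.float64(0.0166)]
yaw [np.float32(91.5678), np.float32(91.84851)] perp -0.0005365133 o [0.0778 0.077  0.0773] O [ 0.53890424 -0.07299866]
[ 3.06535280e-02 -9.99530035e-01  2.64067416e-04]
(array([ 0.482, -2.888,  6.324]), array([ 3.0000e-03,  8.0000e-03, -2.2494e+01])) (array([ 0.482, -2.889,  8.404]), array([ 3.0000e-03,  8.0000e-03, -2.2494e+01]))
(array([ 0.482, -2.888,  6.324]), array([ 0.005, -0.002,  0.006])) (array([ 0.482, -2.889,  8.404]), array([ 0.005, -0.002,  0.006]))
160 304 340
170 304 340
190 304 340
210 305 339
225 305 338
```

```bash
python3 -m creep '{"rows":[[0.3,-1.5,0.5,0,0,0,10],[0.56,-2.89,2,0,0,0,10],[0.56,-2.89,4,0,0,0,10],[0.56,-2.89,6,0,0,0,10],[0.56,-2.89,7.3,0,0,0,10],[0.56,-2.89,7.8,0,0,0,10],[0.56,-2.89,7.8,0,0,0,10],[0.56,-2.89,7.8,0,0,0,10]]}'
python3 - <<'E'
from jig import *
o=r.get_obs();print((o["tcp_pos"][:2]-O)@u,(o["tcp_pos"][:2]-O)@n,T(-.08,0,.038,-1))
f=optics.grab_frame("wrist");cv2.imwrite("pics/w3.png",f["color"][60:340,150:500])
E
```

```text
clock: 5.45
tcp_pos: [0.5428, -0.1522, 0.055]
orientation: [-2.255, 2.186, -0.003]
contact_force: [-0.0, 0.0, 0.0]
grip_width: 0.0165
gripper_force: 39.7
-0.07930858235017386 -0.0015270118001931916 (array([0.027, 0.063, 0.679]), array([-0.018, -0.004,  0.01 ]))
```

View pics/w3.png

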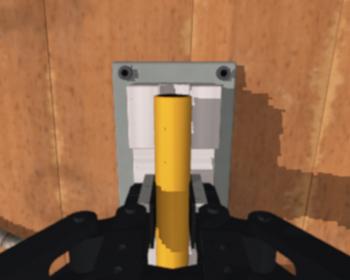

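The picture shows the tube at columns 155–191, over a block spanning 129–220, so it is within about 1 mm of the groove line. Lower it and watch the force.

```bash
python3 -m creep '{"rows":[[0.03,0.05,0.3,0,0,0,10],[0.03,0.05,0.45,0,0,0,10],[0.03,0.05,0.55,0,0,0,10],[0.03,0.05,0.6,0,0,0,10],[0.03,0.05,0.64,0,0,0,10]]}'
python3 -m creep '{"rows":[[0,0,0.03,0,0,0,10],[0,0,0.05,0,0,0,10],[0,0,0.05,0,0,0,10]]}'
```

```text
clock: 6.12
tcp_pos: [0.5416, -0.1526, 0.0383]
orientation: [-2.255, 2.185, -0.003]
contact_force: [-0.1, 1.1, 7.0]
grip_width: 0.0163
gripper_force: 40.5
clock: 6.5
tcp_pos: [0.542, -0.1526, 0.0378]
orientation: [-2.254, 2.185, -0.004]
contact_force: [0.7, 1.0, 11.2]
grip_width: 0.0166
gripper_force: 41.0
```

```bash
python3 -m creep '{"rows":[[0,0,-0.02,0,0,0,35],[0,0,-0.02,0,0,0,35],[0,0,-0.02,0,0,0,35],[0,0,-1,0,0,0,35],[0,0,-3,0,0,0,35],[0,0,-5,0,0,0,35],[0,0,-6.5,0,0,-1,35],[0,0,-7,0,0,-2.3,35],[0,0,-7,0,0,-3.6,35],[0,0,-7,0,0,-4.9,35]]}'
python3 -m creep '{"rows":[[0,0,0,0,0,-1.3,0],[0,0,0,0,0,-2.6,0],[0,0,0,0,0,-3.9,0],[0,0,0,0,0,-5.2,0],[0,0,0,0,0,-6.5,0],[0,0,0,0,0,-7.8,0],[0,0,0,0,0,-9.1,0],[0,0,0,0,0,-10.4,0],[0,0,0,0,0,-11.7,0],[0,0,0,0,0,-13,0]]}'
python3 -m creep '{"rows":[[0,0,0,0,0,-1.3,0],[0,0,0,0,0,-2.6,0],[0,0,0,0,0,-3.9,0],[0,0,0,0,0,-4.6,0],[0,0,0,0,0,-4.6,0]]}'
python3 - <<'E'
from jig import *
o=r.get_obs();print(o["joints"],(o["tcp_pos"][:2]-O)@u,(o["tcp_pos"][:2]-O)@n)
f=optics.grab_frame("wrist");cv2.imwrite("pics/w4.png",f["color"]);pickle.dump(f,open("w4.pkl","wb"))
print(T(-.165,0,.1,1,12),T(-.165,0,.05,1,12))
E
```

```text
clock: 7.75
tcp_pos: [0.5402, -0.1525, 0.2113]
orientation: [2.863, -1.294, -0.0]
contact_force: [0.2, -0.1, 0.0]
grip_width: 0.0351
gripper_force: 0.0
clock: 9.0
tcp_pos: [0.54, -0.1526, 0.2109]
orientation: [-2.782, -1.458, 0.001]
contact_force: [0.3, -0.0, -0.6]
grip_width: 0.0
gripper_force: 0.0
clock: 9.62
tcp_pos: [0.5401, -0.1527, 0.211]
orientation: [-2.187, -2.254, 0.0]
contact_force: [-0.1, -0.9, 0.8]
grip_width: 0.0003
gripper_force: 0.0
[ 0.4377216   0.34331576 -0.33828188  1.84203072  0.13482208  0.97924827
  0.07239369] -0.07970033627786266 0.0012230603374435442
(array([-3.413,  0.052,  4.44 ]), array([-0.004,  1.499, -0.006])) (array([-3.414,  0.053,  6.44 ]), array([-0.004,  1.499, -0.006]))
```

View pics/w4.png

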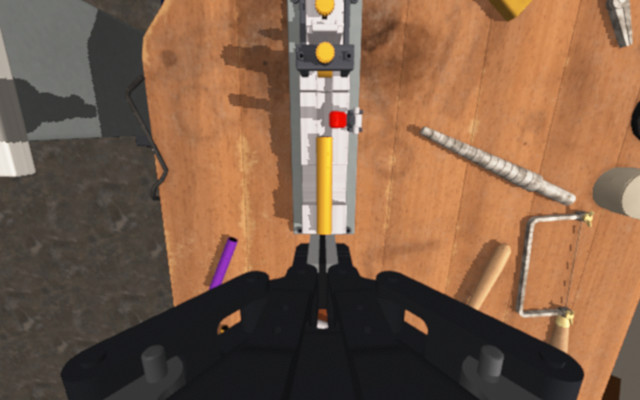

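The tube lies in the groove from (324,138) to (323,234). The raised red lever is at (338,119), the shoe bridge at row 55 and the stop's thumb screw at (325,5).

```bash
python3 - <<'E'
from jig import *
f=pickle.load(open("w4.pkl","rb"))
jx=lambda p:(((p[:2]-O)@u).round(4),((p[:2]-O)@n).round(4))
for a,b,c in blobs(f,(18,150,110),(32,255,255),300):
    c=c.reshape(-1,2)
    if 300<b[0][0]<340 and 100<b[0][1]<250:
        print("front",c[:,1].min(),jx(ray(f,(324.5,c[:,1].min()),.0475)),"rear",c[:,1].max(),jx(ray(f,(323.5,c[:,1].max()+1),.0487)))
    print(b)
h=cv2.cvtColor(f["color"],cv2.COLOR_BGR2HSV)
m=(h[...,1]>170)&((h[...,0]<6)|(h[...,0]>174)); m[:90]=0;m[150:]=0
y,x=np.nonzero(m[:,320:360]);x=x+320;print("red",x.min(),x.max(),y.min(),y.max())
for z in(.09,.1,.11,.115):print(z,jx(ray(f,(x.mean(),y.mean()),z)),jx(ray(f,(x.min()-.5,y.mean()),z)),jx(ray(f,(x.max()+.5,y.mean()),z)))
s=pickle.load(open("f0.pkl","rb"))["side"]; h=cv2.cvtColor(s["color"],cv2.COLOR_BGR2HSV)
m=(h[...,1]>140)&((h[...,0]<6)|(h[...,0]>174));y,x=np.nonzero(m[170:210,280:340]);print("side red px",x.mean()+280,y.mean()+170,len(x))
for a in(.9,1.1,1.3):
    d=np.array([np.cos(a),np.sin(a)]); q=np.array([-.031,.06])+d*.045; w=J(-.008,q[0]); print(a,proj(s,[*w,q[1]]),proj(f,[*w,q[1]]))
E
```

```text
front 137 (np.float64(-0.0246), np.float64(-0.001)) rear 234 (np.float64(-0.1342), np.float64(-0.0001))
((324.0, 185.5), (97.0, 14.0), 90.0)
red 330 346 111 127
0.09 (np.float64(-0.0077), np.float64(-0.0123)) (np.float64(-0.0077), np.float64(-0.0051)) (np.float64(-0.0077), np.float64(-0.0201))
0.1 (np.float64(-0.0079), np.float64(-0.0118)) (np.float64(-0.0079), np.float64(-0.0048)) (np.float64(-0.0079), np.float64(-0.0193))
0.11 (np.float64(-0.0081), np.float64(-0.0113)) (np.float64(-0.0081), np.float64(-0.0046)) (np.float64(-0.0081), np.float64(-0.0184))
0.115 (np.float64(-0.0082), np.float64(-0.011)) (np.float64(-0.0082), np.float64(-0.0045)) (np.float64(-0.0082), np.float64(-0.018))
side red px 310.2142857142857 185.78571428571428 28
0.9 [306.91907259 188.3095355 ] [327.28305029 119.41999916]
1.1 [309.82349298 186.41796119] [336.29421395 119.28663971]
1.3 [313.07024234 185.07680027] [346.48983092 119.19478447]
```

```bash
python3 -m creep '{"rows":[[-1.7,0.05,0.3,0,0.75,0,0],[-3.41,0.05,1,0,1.5,0,0],[-3.41,0.05,3,0,1.5,0,0],[-3.41,0.05,5,0,1.5,0,0],[-3.41,0.05,6,0,1.5,0,0],[-3.41,0.05,6.35,0,1.5,0,0],[-3.41,0.05,6.35,0,1.5,0,0],[-3.41,0.05,6.35,0,1.5,0,0]]}'
python3 - <<'E'
from jig import *
o=r.get_obs();print(o["tcp_pos"],(o["tcp_pos"][:2]-O)@u,(o["tcp_pos"][:2]-O)@n,o["contact_force"])
print(T(-.147,0,.0515,1,12)); print(T(-.06,0,.0515,1,12))
E
```

```text
clock: 10.68
tcp_pos: [0.5453, -0.2381, 0.054]
orientation: [-2.078, -2.144, -0.219]
contact_force: [0.2, -0.3, 0.3]
grip_width: -0.0
gripper_force: 0.0
[ 0.54533394 -0.23806768  0.05395757] -0.16518734214571598 -0.0015063557667516136 [ 0.19993782 -0.25698871  0.2813542 ]
(array([ 0.692, -0.06 ,  0.246]), array([0.012, 0.008, 0.012]))
(array([ 4.096, -0.055,  0.966]), array([0.012, 0.008, 0.012]))
```

```bash
python3 -m creep '{"rows":[[0.3,-0.06,0.16,0,0,0,0],[0.5,-0.06,0.2,0,0,0,0],[0.6,-0.06,0.225,0,0,0,0],[0.7,-0.06,0.247,0,0,0,0],[0.8,-0.06,0.268,0,0,0,0],[0.9,-0.06,0.29,0,0,0,0],[1,-0.06,0.311,0,0,0,0],[1.1,-0.06,0.332,0,0,0,0]]}'
python3 - <<'E'
from jig import *
o=r.get_obs();print(o["tcp_pos"],(o["tcp_pos"][:2]-O)@u,(o["tcp_pos"][:2]-O)@n,o["contact_force"])
E
```

```text
clock: 11.68
tcp_pos: [0.542, -0.2091, 0.0502]
orientation: [-2.076, -2.143, -0.218]
contact_force: [0.4, -2.0, 0.4]
grip_width: -0.0002
gripper_force: 0.6
[ 0.54198913 -0.20914563  0.05019764] -0.1361784362673218 0.0009748390681256947 [ 0.41703898 -1.99220945  0.42854314]
```

```bash
python3 -m creep '{"rows":[[0.196,-0.02,0.02,0,0,0,0],[0.391,-0.04,0.06,0,0,0,0],[0.587,-0.04,0.1,0,0,0,0],[0.782,-0.04,0.14,0,0,0,0],[0.978,-0.04,0.185,0,0,0,0],[1.174,-0.04,0.227,0,0,0,0],[1.369,-0.04,0.27,0,0,0,0],[1.56,-0.04,0.31,0,0,0,0],[1.71,-0.04,0.34,0,0,0,0],[1.8,-0.04,0.36,0,0,0,0]]}'
python3 - <<'E'
from jig import *
o=r.get_obs();print(o["tcp_pos"],(o["tcp_pos"][:2]-O)@u,(o["tcp_pos"][:2]-O)@n,o["contact_force"])
f=optics.grab_frame("wrist");cv2.imwrite("pics/w5.png",f["color"]);pickle.dump(f,open("w5.pkl","wb"))
E
```

```text
clock: 12.92
tcp_pos: [0.5395, -0.163, 0.0507]
orientation: [-2.076, -2.143, -0.218]
contact_force: [0.7, -0.9, -0.1]
grip_width: -0.0002
gripper_force: 0.5
[ 0.53952442 -0.16304205  0.05074861] -0.09002187114502837 0.0020641733424393016 [ 0.69528322 -0.85064172 -0.05015102]
```

View pics/w5.png

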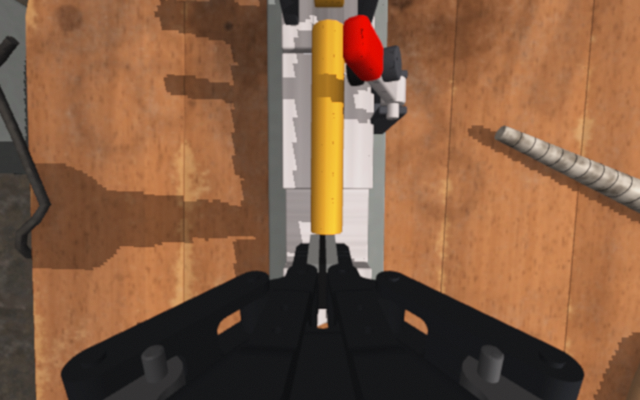

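The picture shows the tube passing under the lever's reach, with its front end at (328,22) just before the shoe and its rear end at (326,235) against the closed fingers.

```bash
python3 -m creep '{"rows":[[0.04,-0.01,0.008,0,0,0,0],[0.08,-0.02,0.017,0,0,0,0],[0.12,-0.03,0.025,0,0,0,0],[0.16,-0.04,0.034,0,0,0,0],[0.2,-0.04,0.042,0,0,0,0],[0.24,-0.04,0.05,0,0,0,0],[0.28,-0.04,0.059,0,0,0,0]]}'
python3 -m creep '{"rows":[[0.04,0,0.008,0,0,0,0],[0.08,0,0.017,0,0,0,0],[0.12,0,0.025,0,0,0,0],[0.16,0,0.034,0,0,0,0]]}'
python3 -m creep '{"rows":[[0.04,0,0.008,0,0,0,0],[0.08,0,0.017,0,0,0,0],[0.12,0,0.025,0,0,0,0]]}'
```

```text
clock: 13.85
tcp_pos: [0.5382, -0.156, 0.0507]
orientation: [-2.076, -2.142, -0.218]
contact_force: [1.0, -0.6, 0.2]
grip_width: -0.0004
gripper_force: 0.7
clock: 14.35
tcp_pos: [0.5382, -0.1527, 0.0507]
orientation: [-2.077, -2.143, -0.218]
contact_force: [1.2, -4.3, -0.4]
grip_width: 0.0001
gripper_force: 2.0
clock: 14.72
tcp_pos: [0.5382, -0.1514, 0.0507]
orientation: [-2.08, -2.143, -0.217]
contact_force: [0.1, -9.2, 0.7]
grip_width: 0.0003
gripper_force: 4.4
```

```bash
python3 -m creep '{"rows":[[0.04,0,0.008,0,0,0,0],[0.08,0,0.017,0,0,0,0]]}'
python3 -m creep '{"rows":[[0.04,0,0.008,0,0,0,0],[0.08,0,0.017,0,0,0,0]]}'
python3 -m creep '{"rows":[[0.04,0,0.008,0,0,0,0],[0.08,0,0.017,0,0,0,0]]}'
python3 -m creep '{"rows":[[0.04,0,0.008,0,0,0,0],[0.08,0,0.017,0,0,0,0]]}'
```

```text
clock: 14.98
tcp_pos: [0.5382, -0.1503, 0.0508]
orientation: [-2.081, -2.142, -0.216]
contact_force: [0.8, -9.5, 0.6]
grip_width: 0.0003
gripper_force: 4.8
clock: 15.22
tcp_pos: [0.5381, -0.1482, 0.0508]
orientation: [-2.081, -2.142, -0.216]
contact_force: [0.4, -9.7, 0.9]
grip_width: 0.0003
gripper_force: 4.7
clock: 15.48
tcp_pos: [0.538, -0.1461, 0.0508]
orientation: [-2.081, -2.143, -0.216]
contact_force: [-0.6, -9.3, 1.1]
grip_width: 0.0
gripper_force: 4.7
clock: 15.72
tcp_pos: [0.538, -0.144, 0.0508]
orientation: [-2.081, -2.143, -0.216]
contact_force: [0.2, -9.0, 1.5]
grip_width: -0.0004
gripper_force: 4.7
```

```bash
python3 -m creep '{"rows":[[0.03,0,0.006,0,0,0,0],[0.06,0,0.012,0,0,0,0],[0.09,0,0.018,0,0,0,0],[0.12,0,0.025,0,0,0,0],[0.14,0,0.029,0,0,0,0],[0.16,0,0.033,0,0,0,0]]}' | grep -E 'pos|contact'
python3 -m creep '{"rows":[[0.02,0,0.004,0,0,0,0],[0.04,0,0.008,0,0,0,0]]}' | grep -E 'pos|contact'
python3 -m creep '{"rows":[[0.02,0,0.004,0,0,0,0],[0.04,0,0.008,0,0,0,0]]}' | grep -E 'pos|contact'
```

```text
tcp_pos: [0.5379, -0.1399, 0.0508]
contact_force: [0.0, -9.1, 0.0]
tcp_pos: [0.5378, -0.1389, 0.0508]
contact_force: [1.2, -8.7, 0.2]
tcp_pos: [0.5378, -0.1379, 0.0508]
contact_force: [1.6, -9.5, 0.2]
```

```bash
python3 -m creep '{"rows":[[0.02,0,0.004,0,0,0,0],[0.04,0,0.008,0,0,0,0],[0.06,0,0.012,0,0,0,0]]}' | grep -E 'pos|contact'
```

```text
tcp_pos: [0.5378, -0.1363, 0.0508]
contact_force: [1.0, -9.5, -0.3]
```

```bash
python3 - <<'E'
from jig import *
# where the stop's face could be seen: side view, top view of the first frames, upright plate near the screw
for n_ in("top","side"):
    f=pickle.load(open("f0.pkl","rb"))[n_]
    print(n_,[proj(f,[*J(x),.0517]).round(1).tolist() for x in(.061,.068,.075)])
    if n_=="top": print(f["color"][203:207,268:295].mean(2).round().astype(int).tolist())
f=pickle.load(open("w4.pkl","rb")); print([proj(f,[*J(x),.0517]).round(1).tolist() for x in(.034,.054,.061,.068,.075)])
print(f["color"][0:60,316:334:4].mean(2).round().astype(int).T.tolist())
E
```

```text
top [[289.0, 203.4], [286.6, 203.5], [284.3, 203.7]]
[[155, 174, 168, 200, 209, 183, 177, 175, 180, 184, 199, 220, 206, 169, 166, 195, 210, 164, 131, 151, 162, 147, 133, 164, 184, 182, 178], [155, 175, 166, 173, 185, 176, 178, 178, 177, 160, 153, 197, 198, 165, 164, 196, 215, 171, 132, 150, 162, 143, 108, 116, 157, 169, 144], [149, 167, 165, 163, 170, 175, 179, 180, 178, 166, 167, 180, 169, 162, 156, 192, 221, 178, 134, 152, 160, 146, 104, 91, 104, 107, 85], [140, 156, 167, 173, 178, 176, 177, 178, 174, 167, 186, 198, 169, 161, 159, 195, 233, 201, 131, 145, 161, 146, 111, 95, 87, 86, 85]]
side [[304.6, 192.4], [304.5, 191.3], [304.3, 190.2]]
[[323.6, 75.6], [323.7, 53.0], [323.7, 44.8], [323.7, 36.6], [323.7, 28.2]]
[[149, 148, 153, 152, 144, 146, 147, 132, 119, 124, 131, 137, 148, 159, 165, 166, 177, 213, 229, 231, 230, 220, 210, 209, 222, 231, 231, 231, 230, 219, 182, 133, 105, 103, 101, 99, 98, 99, 100, 100, 100, 100, 101, 98, 88, 78, 76, 85, 110, 128, 124, 129, 134, 127, 126, 119, 96, 76, 63, 55], [166, 166, 166, 166, 164, 164, 164, 165, 166, 162, 151, 128, 107, 91, 105, 151, 189
[... 411 characters left out ...]
01, 123, 155, 168, 170, 171, 170, 171, 169, 170, 170, 170, 169, 168, 168, 169, 169, 168, 168, 164], [167, 167, 168, 167, 167, 167, 166, 167, 167, 168, 165, 154, 141, 129, 139, 179, 216, 228, 228, 230, 232, 232, 232, 229, 227, 230, 231, 231, 230, 221, 186, 134, 106, 101, 101, 99, 101, 103, 103, 101, 102, 112, 140, 162, 169, 171, 171, 170, 170, 170, 171, 171, 169, 169, 169, 169, 170, 170, 168, 160], [162, 165, 168, 166, 162, 162, 163, 156, 147, 154, 163, 170, 194, 220, 230, 231, 231, 230, 231, 230, 231, 231, 231, 228, 227, 230, 231, 231, 229, 221, 186, 136, 106, 102, 100, 99, 102, 102, 101, 101, 102, 102, 102, 100, 103, 122, 146, 161, 168, 169, 169, 169, 168, 166, 169, 168, 157, 147, 126, 96]]
```

```bash
python3 -m creep '{"rows":[[0.02,0,0.004,0,0,0,0],[0.04,0,0.008,0,0,0,0],[0.06,0,0.012,0,0,0,0]]}' | grep -E 'pos|contact'
```

```text
tcp_pos: [0.5377, -0.1347, 0.0508]
contact_force: [0.5, -8.8, 0.2]
```

```bash
python3 -m creep '{"rows":[[0.02,0,0.004,0,0,0,0],[0.04,0,0.008,0,0,0,0]]}' | grep -E 'pos|contact'
```

```text
tcp_pos: [0.5376, -0.1337, 0.0508]
contact_force: [-0.1, -8.7, 0.2]
```

```bash
python3 -m creep '{"rows":[[0.02,0,0.004,0,0,0,0],[0.04,0,0.008,0,0,0,0],[0.06,0,0.012,0,0,0,0]]}' | grep -E 'pos|contact'
```

```text
tcp_pos: [0.5376, -0.1322, 0.0508]
contact_force: [0.0, -9.1, 1.1]
```

```bash
python3 -m creep '{"rows":[[0.02,0,0.004,0,0,0,0],[0.04,0,0.008,0,0,0,0]]}' | grep -E 'pos|contact'
```

```text
tcp_pos: [0.5375, -0.1312, 0.0508]
contact_force: [1.1, -9.0, 0.1]
```

```bash
python3 -m creep '{"rows":[[0.02,0,0.004,0,0,0,0],[0.04,0,0.008,0,0,0,0],[0.05,0,0.01,0,0,0,0]]}' | grep -E 'pos|contact'
```

```text
tcp_pos: [0.5375, -0.1299, 0.0509]
contact_force: [0.7, -9.4, 0.5]
```

```bash
python3 -m creep '{"rows":[[0.02,0,0.004,0,0,0,0],[0.03,0,0.006,0,0,0,0]]}' | grep -E 'pos|contact'
```

```text
tcp_pos: [0.5375, -0.1291, 0.0509]
contact_force: [0.4, -8.9, -0.2]
```

```bash
python3 -m creep '{"rows":[[0.02,0,0.004,0,0,0,0],[0.04,0,0.008,0,0,0,0],[0.05,0,0.01,0,0,0,0]]}' | grep -E 'pos|contact'
```

```text
tcp_pos: [0.5374, -0.1278, 0.0509]
contact_force: [0.7, -9.2, 0.2]
```

```bash
python3 -m creep '{"rows":[[0.02,0,0.004,0,0,0,0],[0.03,0,0.006,0,0,0,0]]}' | grep -E 'pos|contact'
```

```text
tcp_pos: [0.5374, -0.127, 0.0508]
contact_force: [0.6, -8.9, 0.5]
```

```bash
python3 -m creep '{"rows":[[0.02,0,0.004,0,0,0,0],[0.04,0,0.008,0,0,0,0]]}' | grep -E 'pos|contact'
```

```text
tcp_pos: [0.5373, -0.126, 0.0509]
contact_force: [0.6, -8.5, -0.9]
```

```bash
python3 -m creep '{"rows":[[0.02,0,0.004,0,0,0,0],[0.03,0,0.006,0,0,0,0]]}' | grep -E 'pos|contact'
```

```text
tcp_pos: [0.5373, -0.1253, 0.0509]
contact_force: [0.3, -8.3, 1.1]
```

```bash
python3 -m creep '{"rows":[[0.02,0,0.004,0,0,0,0],[0.04,0,0.008,0,0,0,0]]}' | grep -E 'pos|contact'
```

```text
tcp_pos: [0.5373, -0.1242, 0.0509]
contact_force: [0.7, -9.0, -0.2]
```

```bash
python3 -m creep '{"rows":[[0.02,0,0.004,0,0,0,0],[0.03,0,0.006,0,0,0,0]]}' | grep -E 'pos|contact'
```

```text
tcp_pos: [0.5372, -0.1235, 0.0509]
contact_force: [1.8, -8.8, 0.7]
```

```bash
python3 -m creep '{"rows":[[0.02,0,0.004,0,0,0,0],[0.04,0,0.008,0,0,0,0]]}' | grep -E 'pos|contact'
```

```text
tcp_pos: [0.5372, -0.1225, 0.0509]
contact_force: [0.4, -9.5, 0.0]
```

```bash
python3 -m creep '{"rows":[[0.02,0,0.004,0,0,0,0],[0.03,0,0.006,0,0,0,0]]}' | grep -E 'pos|contact'
```

```text
tcp_pos: [0.5372, -0.122, 0.0509]
contact_force: [0.0, -10.2, 0.4]
```

```bash
python3 -m creep '{"rows":[[0.01,0,0.002,0,0,0,0],[0.02,0,0.004,0,0,0,0]]}' | grep -E 'pos|contact'
```

```text
tcp_pos: [0.5372, -0.122, 0.0509]
contact_force: [0.5, -11.5, 0.8]
```

The TCP has stopped advancing and the force is rising, so the tube has reached the stop. I'll press slightly more, hold, then check.

```bash
python3 -m creep '{"rows":[[0.007,0,0.0015,0,0,0,0],[0.007,0,0.0015,0,0,0,0],[0.007,0,0.0015,0,0,0,0],[0.007,0,0.0015,0,0,0,0],[0.007,0,0.0015,0,0,0,0],[0.007,0,0.0015,0,0,0,0]]}' | grep -E 'pos|contact'
```

```text
tcp_pos: [0.5372, -0.1219, 0.0509]
contact_force: [0.1, -11.1, -0.3]
```

```bash
python3 -m creep '{"rows":[[0.01,0,0.002,0,0,0,0],[0.01,0,0.002,0,0,0,0],[0.01,0,0.002,0,0,0,0],[0.01,0,0.002,0,0,0,0]]}' | grep -E 'pos|contact'
```

```text
tcp_pos: [0.5372, -0.1219, 0.0509]
contact_force: [-0.2, -11.2, -0.1]
```

```bash
python3 -m creep '{"rows":[[0.01,0,0.002,0,0,0,0],[0.016,0,0.003,0,0,0,0],[0.016,0,0.003,0,0,0,0],[0.016,0,0.003,0,0,0,0]]}' | grep -E 'pos|contact'
python3 - <<'E'
from jig import *
o=r.get_obs();print((o["tcp_pos"][:2]-O)@u,o["clock"])
E
```

```text
tcp_pos: [0.5373, -0.1219, 0.0509]
contact_force: [0.5, -11.6, 0.4]
-0.048820355154355635 23.35
```

```bash
python3 -m creep '{"rows":[[-0.3,0,-0.06,0,0,0,0],[-0.7,0,-0.15,0,0,0,0],[-0.6,0,-1.5,0,0,0,0],[-0.3,0,-3.3,0,0,0,0],[0.1,0,-5,0,0,0,0],[0.1,0,-5,0,0,0,0]]}'
python3 - <<'E'
from jig import *
o=r.get_obs();print((o["tcp_pos"][:2]-O)@u,(o["tcp_pos"][:2]-O)@n)
print(T(-.06,-.045,.175,1,0),T(-.008,-.045,.175,1,0))
f=optics.grab_frame("wrist");cv2.imwrite("pics/w6.png",f["color"]);pickle.dump(f,open("w6.pkl","wb"))
h=cv2.cvtColor(f["color"],cv2.COLOR_BGR2HSV);m=(h[...,1]>170)&((h[...,0]<6)|(h[...,0]>174));y,x=np.nonzero(m);print("red",x.mean(),y.mean(),len(x))
for a in(.9,1.1,1.3):
    d=np.array([np.cos(a),np.sin(a)]); q=np.array([-.031,.06])+d*.045; print(a,proj(f,[*J(-.008,q[0]),q[1]]))
for a,b,c in blobs(f,(18,150,110),(32,255,255),300): c=c.reshape(-1,2);print(c.min(0),c.max(0),((ray(f,((c.min(0)[0]+c.max(0)[0])/2,c.max(0)[1]+1),.0487)[:2]-O)@u))
E
```

```text
clock: 24.1
tcp_pos: [0.54, -0.1408, 0.1772]
orientation: [-2.078, -2.147, -0.223]
contact_force: [0.3, -0.3, -0.0]
grip_width: -0.0003
gripper_force: 0.0
-0.06780524929415778 0.0009737925605556228
(array([0.281, 1.839, 0.161]), array([ 0.042, -1.489,  0.021])) (array([2.316, 1.844, 0.591]), array([ 0.042, -1.489,  0.021]))
red 337.64 156.67636363636365 275
0.9 [326.76141822 157.10291295]
1.1 [336.39441968 156.50768469]
1.3 [347.30244715 156.10539958]
[315 111] [331 193] -0.03949456958032518
[315  79] [333 100] 0.05065033643606352
[479  22] [525  67] 0.08256551238585932
```

View pics/w6.png

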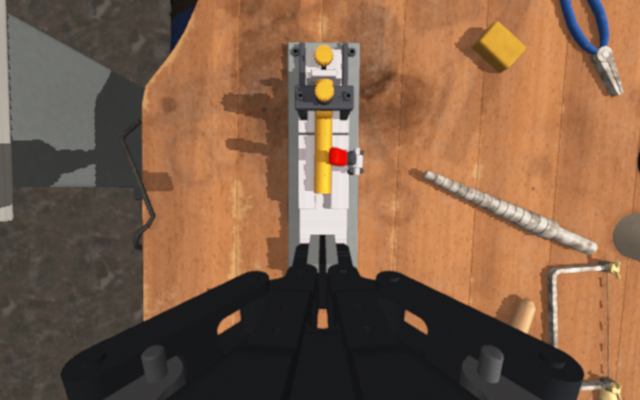

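The picture shows the tube seated under the bridge with its rear end at (323,193). The raised lever is at (338,157), about 1.12 rad. The stop is at row 72. Next I'll press the lever.

```bash
python3 -m creep '{"rows":[[0.3,1.2,0.1,0,-0.7,0,0],[1.2,1.84,0.35,0.02,-1.4,0.01,0],[2.32,1.84,0.59,0.04,-1.49,0.02,0],[2.32,1.84,0.59,0.04,-1.49,0.02,0],[2.32,1.84,0.59,0.04,-1.49,0.02,0]]}'
python3 - <<'E'
from jig import *
o=r.get_obs();print((o["tcp_pos"][:2]-O)@u,(o["tcp_pos"][:2]-O)@n)
for y,z in((-.045,.112),(-.030,.112),(-.012,.110),(-.004,.1036),(.003,.096),(.007,.087),(.010,.08),(.012,.0725)):print(y,z,T(-.008,y,z,1,0))
E
```

```text
clock: 24.78
tcp_pos: [0.581, -0.0804, 0.1701]
orientation: [-2.184, -2.248, 0.008]
contact_force: [-0.1, -0.9, 0.4]
grip_width: -0.0001
gripper_force: 0.0
-0.008630950148350582 -0.04182307538382373
-0.045 0.112 (array([0.022, 0.146, 2.324]), array([-0.06 , -0.01 , -0.006]))
-0.03 0.112 (array([ 0.022, -0.454,  2.329]), array([-0.06 , -0.01 , -0.006]))
-0.012 0.11 (array([ 0.021, -1.173,  2.415]), array([-0.06 , -0.01 , -0.006]))
-0.004 0.1036 (array([ 0.02 , -1.491,  2.673]), array([-0.06 , -0.01 , -0.006]))
0.003 0.096 (array([ 0.02 , -1.768,  2.98 ]), array([-0.06 , -0.01 , -0.006]))
0.007 0.087 (array([ 0.019, -1.925,  3.341]), array([-0.06 , -0.01 , -0.006]))
0.01 0.08 (array([ 0.019, -2.043,  3.622]), array([-0.06 , -0.01 , -0.006]))
0.012 0.0725 (array([ 0.018, -2.12 ,  3.923]), array([-0.06 , -0.01 , -0.006]))
```

```bash
python3 -m creep '{"rows":[[0.02,0.15,1.2,0,0,0,0],[0.02,0.15,2.32,0,0,0,0],[0.02,-0.15,2.33,0,0,0,0],[0.02,-0.45,2.33,0,0,0,0],[0.02,-0.7,2.36,0,0,0,0],[0.02,-0.95,2.4,0,0,0,0],[0.02,-1.17,2.42,0,0,0,0],[0.02,-1.33,2.55,0,0,0,0],[0.02,-1.49,2.67,0,0,0,0]]}'
python3 - <<'E'
from jig import *
o=r.get_obs();print((o["tcp_pos"][:2]-O)@u,(o["tcp_pos"][:2]-O)@n,o["tcp_pos"][2])
for y,z in((.003,.096),(.007,.087),(.010,.08),(.012,.0725),(.012,.0685)):print(y,z,T(-.008,y,z,1,0))
f=optics.grab_frame("wrist");h=cv2.cvtColor(f["color"],cv2.COLOR_BGR2HSV);m=(h[...,1]>170)&((h[...,0]<6)|(h[...,0]>174));y,x=np.nonzero(m);print("red",x.mean(),y.mean(),len(x))
for a in(.3,.5,.7,.9,1.1):
    d=np.array([np.cos(a),np.sin(a)]); q=np.array([-.031,.06])+d*.045; print(a,proj(f,[*J(-.008,q[0]),q[1]]))
E
```

```text
clock: 25.9
tcp_pos: [0.5447, -0.0802, 0.1056]
orientation: [-2.186, -2.251, 0.004]
contact_force: [1.7, 0.4, 3.8]
grip_width: -0.0003
gripper_force: 2.3
-0.007331890150557901 -0.005561426552504005 0.10560219151514989
0.003 0.096 (array([-0.027, -0.341,  0.386]), array([-0.031, -0.008, -0.004]))
0.007 0.087 (array([-0.028, -0.499,  0.746]), array([-0.031, -0.008, -0.004]))
0.01 0.08 (array([-0.028, -0.618,  1.027]), array([-0.031, -0.008, -0.004]))
0.012 0.0725 (array([-0.029, -0.697,  1.327]), array([-0.031, -0.008, -0.004]))
0.012 0.0685 (array([-0.029, -0.696,  1.487]), array([-0.031, -0.008, -0.004]))
red 307.66272189349115 237.4852071005917 169
0.3 [295.2537853  233.69649457]
0.5 [299.62256391 238.74913365]
0.7 [307.19368602 243.70302986]
0.9 [317.94127655 248.24338455]
1.1 [331.52968819 252.02063613]
```

Contact is good (about 0.7 rad). Continue down the arc.

```bash
python3 -m creep '{"rows":[[-0.01,-0.17,0.2,0,0,0,0],[-0.03,-0.34,0.39,0,0,0,0],[-0.03,-0.42,0.57,0,0,0,0],[-0.03,-0.5,0.75,0,0,0,0],[-0.03,-0.56,0.89,0,0,0,0],[-0.03,-0.62,1.03,0,0,0,0],[-0.03,-0.66,1.18,0,0,0,0],[-0.03,-0.7,1.3,0,0,0,0]]}'
python3 -m creep '{"rows":[[0,0,0.03,0,0,0,0],[0,0,0.06,0,0,0,0],[0,0,0.06,0,0,0,0]]}'
```

```text
clock: 26.95
tcp_pos: [0.5278, -0.081, 0.0728]
orientation: [-2.186, -2.252, 0.002]
contact_force: [2.4, 3.8, 9.1]
grip_width: -0.0002
gripper_force: 4.1
clock: 27.32
tcp_pos: [0.5278, -0.081, 0.0725]
orientation: [-2.186, -2.252, 0.003]
contact_force: [-0.4, 3.9, 16.9]
grip_width: -0.0001
gripper_force: 8.6
```

```bash
python3 -m creep '{"rows":[[0,0,0.03,0,0,0,0],[0,0,0.06,0,0,0,0],[0,0,0.06,0,0,0,0]]}'
python3 -m creep '{"rows":[[0,0,-0.3,0,0,0,0],[0,0,-1,0,0,0,0],[0,0,-3,0,0,0,0],[0,0,-5,0,0,0,0],[-1.5,0,-5,0,0,0,0],[-3,0,-5,0,0,0,0],[-3,0,-5,0,0,0,0]]}'
python3 - <<'E'
from jig import *
f=optics.grab_frame("wrist");h=cv2.cvtColor(f["color"],cv2.COLOR_BGR2HSV);m=(h[...,1]>170)&((h[...,0]<6)|(h[...,0]>174));y,x=np.nonzero(m);print("red",x.mean(),y.mean(),x.min(),x.max(),len(x))
for a in(0,.05,.1,.2):
    d=np.array([np.cos(a),np.sin(a)]); q=np.array([-.031,.06])+d*.045+.0045*np.array([-d[1],d[0]]); print(a,proj(f,[*J(-.008,q[0]),q[1]]))
for a,b,c in blobs(f,(18,150,110),(32,255,255),100): c=c.reshape(-1,2);print(c.min(0),c.max(0),((ray(f,((c.min(0)[0]+c.max(0)[0])/2,c.max(0)[1]+1),.0487)[:2]-O)@u))
E
```

```text
clock: 27.7
tcp_pos: [0.5279, -0.081, 0.0723]
orientation: [-2.187, -2.252, 0.003]
contact_force: [-6.7, 3.8, 32.5]
grip_width: -0.0003
gripper_force: 15.7
clock: 28.58
tcp_pos: [0.5282, -0.1608, 0.1944]
orientation: [-2.193, -2.243, 0.009]
contact_force: [0.1, 0.3, 0.8]
grip_width: 0.0
gripper_force: 0.0
red 321.99029126213594 110.97734627831716 311 333 309
0 [321.92207805 110.75426268]
0.05 [322.21469084 110.6192583 ]
0.1 [322.63790074 110.48190666]
0.2 [323.88490135 110.20144937]
[329 118] [345 144] -0.03962865171375916
[329  56] [346 103] -0.0011764369062701706
[329  17] [350  46] 0.047752639605853686
```

```bash
python3 -c "
from bench import r
print(r.hand_in())"
```

```text
the job is handed in; nothing more can be done
None
```

The job is handed in: the brass tube bears on the gauge stop at about 2.5 N above the shoe drag with no sign of the stop slipping, the clamp lever is all the way down, the gripper is clear, and nothing else was touched; it took about 29 s of the 64 s allowed.

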